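# Load a slide holder under the sprung stage clip

## Task

Load the slide holder into the stage without picking anything up: press the sprung clip's long plate down with one fingertip so that its nose lifts, and while holding it down push the holder by its upright lip with the other fingertip until it is fully home against the end stop. Only then let the clip up, so that its nose comes down on the holder and clamps it, and move clear. Leave the vial, the syringe filter and the timer beside the stage where they are.

Things in the scene. Friction and masses are not known exactly. Their poses are not given: they have to be found in the camera images.
- stage: Slide stage: grey base 180 (x) x 130 (y) x 20 mm, fixed. Origin: centre of its underside on the worktop. +x: push direction, to the end stop; +y: side of the press plate. The holder's channel runs along x at y = -30 mm, floor z = 20 mm, between rails (x = -80 to 70, top z = 30.5 mm) whose lips overhang the holder's edges.
- stop_face (a point): Foot of the end stop's face in the middle of the channel: x = 70, y = -30, z = 20 mm in the stage's frame; the stop stands 13 mm above it. The holder is home when its front edge is here, its origin 35 mm behind (stage x = 35 mm, lip's rear face at x = 0).
- nose (a point): Underside of the clip's nose, middle of its 16 mm length along the channel. Clip down: on the channel floor at stage x = 48, y = -30 mm, where it blocks the holder. The point rises with the clip, 42 mm per rad. The clip's rod lies along x at stage y = 10.5, z = 36 mm; its two brackets reach z = 43 mm.
- clip (a joint): Angle of the sprung clip, rad. 0: nose down. Pressing its plate raises the nose, to a stop at 0.36. It takes about 2.3 N at the plate's middle to start and 5 N at the stop; the spring returns it. The holder passes under the nose above 0.16; with the nose resting on the holder it reads about 0.145. Held open means above 0.18.
- press_plate (a point): Centre of the top of the clip's press plate, a ribbed steel strip 100 mm long (along stage x: a fingertip can slide along it) x 30 mm wide. At stage x = -28, y = 40, z = 46 mm with the clip down, about z = 36 mm at the stop (it tilts, outer edge lowest). Moves with the clip. It is 70 mm to the +y side of the lip's middle.
- holder: Slide holder: loose flat aluminium plate 70 (x) x 44 (y) x 6 mm with a glass slide in its top, about 0.2 kg, lying in the channel short of the nose, x along stage +x. Origin: centre of its underside. Across its rear end stands a push lip 28 mm wide, 4 mm thick, top 30 mm above the underside. It must travel 38 to 54 mm.
- push_lip (a point): Point on the rear face of the holder's upright lip, the face to push towards stage +x: on its middle line, 35 mm behind the holder's origin, 23 mm above its underside (7 mm below the lip's top, stage z = 43 mm).
- vial: A small capped glass vial, 12 mm across, 34 mm high, standing beside the stage. Origin: centre of its underside. To be left alone.
- syringe_filter: A disc-shaped syringe filter, 26 mm across, 14 mm high, beside the stage. Origin: centre of its underside. To be left alone.
- timer: A flat digital timer, 62 x 66 x 16 mm, beside the stage. Origin: centre of its underside. To be left alone.
Not all that is in view belongs to the job. Several things have the shape of the holder; the one meant has the colours described above.

How it is judged:
By the outcome, as a careful person would: the job done as asked, in the order asked, and still so for the second after the job is handed in, with the robot touching nothing.
It also fails if it takes over 38 s, if anything falls off the work surface, if the arm or the gripper's body presses on something with over 40 N, if the wrist force passes 120 N, or if a joint passes its speed limit or range.

## Robot

A 6-joint arm with a two-finger parallel gripper is mounted at the origin on a cart in front of the work surface, level with it; the furniture and walls round the work are solid. World frame = base frame: x ahead of the robot, y to its left, z up, the work surface at z = 0. Lengths are in mm, angles in degrees, forces in N, time in s.
With the tool pointing down it reaches from about 375 to 900 mm from the base axis. Payload 3.1 kg.
Tool frame: the origin (TCP) lies on the centre line of the jaws, within the pads' length; the fingertips stand 25 mm ahead of it and the grasp point (between the pads) lies 6 mm ahead of it; z points along the fingers, y is the line along which they close (so a half turn about z gives the same grasp; the last joint's range is limited). The gripper opens to 87 mm and grips with 3 to 60 N. Pads are 19 mm wide; open, the fingers measure 117 mm over their backs; the gripper's body (75 mm by 190 mm) begins 51 mm behind the grasp point.
Start: joints at [59.215, 30.224, 82.088, -0, 67.689, -10.227], TCP at [219.428, 585.191, 247.548] pointing down, gripper open.
Joint ranges: [-176.69, 176.69], [-43.24, 126.21], [12.49, 139.97], [-82, 262], [0, 151.66], [-163.58, 163.58]. Speed limits (degrees/s): [159.86, 159.86, 180, 180, 180, 180].

## Interface

Orientations are given as a 3x3 rotation matrix whose columns are the frame's x, y, z axes.
In Python, from cell import manip gives the robot as it stands.
- The arm moves only by the tool move_arm, never from a script. Its argument "plan" is a list of rows, each an object with "rotation": the turn, a rotation vector about the world's x, y, z in rad, a list of three; "dp": the shift along the world's x, y, z in cm, a list of three; "grip": the closure, from 0 (fully open) to 1 (shut). In form: [{"rotation": [rx, ry, rz], "dp": [dx, dy, dz], "grip": grip}, ...]. A call has 1 to 8 rows; each row shifts and turns the commanded pose from where the row before left it; what a row does not reach is not made up. A row lasts 1/12 s, in which the tool goes at most 41.7 mm and 7.16 degrees, less where a joint would pass 70% of its speed; a pose out of reach is approached as far as the arm can. A call is refused whole if a number of a shift passes 4.17 or a number of a turn 0.125, either way. A call with a gripper value outside its range is refused whole. The fingers move at their own pace and stop on an object; "newtons" is the grip in N (left out, the last holds). Time passes only in rows, so rows that do not move let the fingers close. It gives the time, the measured TCP pose, the force, the opening and the grip force at its end, in the units of the state.
- manip.state(): the state, without advancing time (a new reading comes with each control period).
- manip.snapshot(name): name is "scene" or "top"; returns the picture (420x560x3 uint8, red, green, blue); there is no depth.
- manip.camera_info(name): a dict with "camera_matrix" (3x3 intrinsics, pixels), "extrinsics" (4x4, takes a point from world to camera coordinates). Camera axes: x right, y down, z forward; pixel columns grow to the right and rows downward; lengths in mm; the calibration is good to about 2 mm. A picture is of the moment at which its call begins. camera_info takes no time and is no camera call.
- manip.sign_off(): hands the job in; it is judged then, once.
Trained networks look in the newest picture that a camera, given by its name, has taken for a name from the list of things; names that differ only in an ending like _2 or _b are one class to them, and where a whole thing is asked for, a point or a joint stands for the part that bears it (a point fixed in the world has none). Each returns a list of dicts, best first, with "p" (0 to 1); they miss things now and then, are a little off and sometimes report something else, mostly with a low value. They report only what shows in the picture. A call takes as long as a camera call. They do not tell look-alikes from the thing itself.
- manip.recognise(camera, query): "at" ([x, y, z] in mm, in the coordinates of the camera as it stood for that picture, good to about 4 mm: the middle of the surface that is visible of it).
- manip.trace(camera, query): "region" (420x560 bool, what is visible of it).
- manip.landmark_of(camera, query): "at" ([x, y, z] in mm, in the coordinates of the camera as it stood for that picture, good to about 4 mm: a listed point, or the origin of a listed thing).
The state is a dict: "t": time; "q": joint angles; "qd": joint speeds; "joint_torque": joint torques, N m; "position": TCP position; "tcp_rot": TCP orientation; "ft_force": force on the tool from outside, world axes, zero at the start; "ft_torque": the same for the moment, N m; "width": finger opening in mm; "grasp_force": force on a finger pad.
Only numpy, scipy, OpenCV 4.12 (cv2) and the standard library are available. Lean on these libraries where they do the work, as an engineer would, in place of code of your own. Each camera call takes 0.05 s, during which the arm holds its last target. There are 200 camera calls.

## Working session

There is one attempt and no reset: what is moved stays moved. The work goes in short steps, Python scripts to look and compute and a tool call to move; the robot and the scene stay as the last step left them, time stands still between calls to the robot, and variables do not carry over. Pictures are saved under pics/ and viewed, at most 10 in all, crops included, and the job is handed in when it is done.

Besides the shell and the picture viewer there is one more tool, called after "Request:" as name(argument=value, ...), one argument or row to a line, values as JSON. move_arm: Moves the arm, as the interface text tells. Its arguments: {"type":"object","properties":{"plan":{"type":"array"},"newtons":{"type":"number"}},"required":["plan"]}

```bash
mkdir -p pics; cat > h.py <<'E'
from cell import manip
import numpy as np, cv2
def info(c):
    i=manip.camera_info(c); return np.array(i["camera_matrix"]),np.array(i["extrinsics"])
def w(c,p):
    K,T=info(c); return (np.linalg.inv(T)@np.r_[p,1])[:3]
def px(c,p):
    K,T=info(c); q=K@(T@np.r_[p,1])[:3]; return q[:2]/q[2]
def ray(c,uv,z):
    K,T=info(c); R=T[:3,:3]; o=-R.T@T[:3,3]; d=R.T@np.linalg.inv(K)@np.r_[uv,1]; return o+d*(z-o[2])/d[2]
E
python3 - <<'E'
from h import *
np.set_printoptions(precision=1,suppress=True)
for c in ("scene","top"):
    im=manip.snapshot(c); cv2.imwrite(f"pics/{c}0.png",im[:,:,::-1])
    for n in ("stage","stop_face","nose","press_plate","holder","push_lip","vial","syringe_filter","timer"):
        for d in manip.landmark_of(c,n)[:3]: 
            p=w(c,d["at"]); print(c,n,round(d["p"],2),p,px(c,p))
s=manip.state(); print(s["t"],s["position"],s["tcp_rot"],s["width"])
E
```

```text
scene stage 0.8 [526.9  72.    5.3] [258.5 242.3]
scene stop_face 0.76 [593.3  36.6  23.7] [294.2 231.6]
scene nose 0.73 [575.6  43.1  19.4] [285.5 234.7]
scene press_plate 0.55 [496.5 109.6  46. ] [235.5 222.4]
scene holder 0.74 [511.9  42.5  22.2] [260.3 242.8]
scene holder 0.67 [702.4  95.1  -3.2] [315.1 219.2]
scene holder 0.55 [ 497.8 -129.6    4.1] [311.  294.2]
scene push_lip 0.86 [ 507.7 -167.8   24.6] [331.2 292.9]
scene push_lip 0.65 [728.1 125.3  22.7] [315.2 202.3]
scene push_lip 0.6 [482.   42.2  48.3] [247.2 235.7]
scene vial 0.39 [582.  -41.2   1.2] [314.3 258.1]
scene syringe_filter 0.65 [520.2 -26.4   1.6] [284.6 265.1]
scene timer 0.73 [560.2 205.6  -2.1] [238.6 218.8]
top stage 0.72 [524.5  70.3  -0.9] [282.6 248.5]
top stop_face 0.8 [595.4  34.   18.5] [302.9 206.9]
top nose 0.94 [576.9  35.   19.5] [302.4 217.5]
top press_plate 0.57 [504.7 111.3  43.9] [257.5 259.6]
top press_plate 0.28 [584.5 -46.5  -1. ] [348.4 213.8]
top holder 0.76 [705.5  93.3  -0.1] [268.9 147.7]
top holder 0.69 [514.1  44.5  18.8] [297.4 253.9]
top holder 0.69 [ 506.3 -127.9    0.1] [396.3 257.7]
top push_lip 0.8 [ 501.5 -165.5   23.3] [421.1 259.9]
top push_lip 0.78 [730.1 128.8  23.6] [247.9 131.2]
top push_lip 0.71 [476.6  44.3  47.5] [297.7 276.1]
top vial 0.41 [581.5 -42.8  -2.8] [346.3 215.6]
top vial 0.17 [596.1  34.9  16.9] [302.3 206.6]
top syringe_filter 0.68 [521.1 -21.2  -4. ] [334.7 249.9]
top timer 0.56 [557.8 203.3  -1.4] [207.4 230.5]
1.0 [219.4 585.2 247.6] [[-0.9  0.4 -0. ]
 [ 0.4  0.9  0. ]
 [ 0.   0.  -1. ]] 86.85579849496136
```

```bash
python3 - <<'E'
import cv2
a=cv2.imread("pics/top0.png")[130:310,180:420]; cv2.imwrite("pics/c1.png",cv2.resize(a,None,fx=3.3,fy=3.3,interpolation=cv2.INTER_CUBIC))
a=cv2.imread("pics/scene0.png")[180:310,180:360]; cv2.imwrite("pics/c2.png",cv2.resize(a,None,fx=4.4,fy=4.4,interpolation=cv2.INTER_CUBIC))
E
```

```text
(no output)
```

View pics/c1.png

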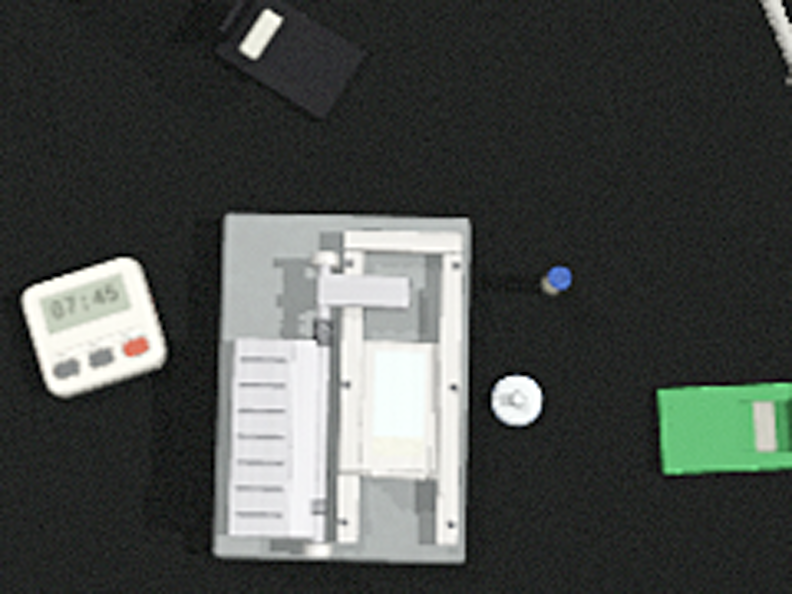

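View pics/c2.png

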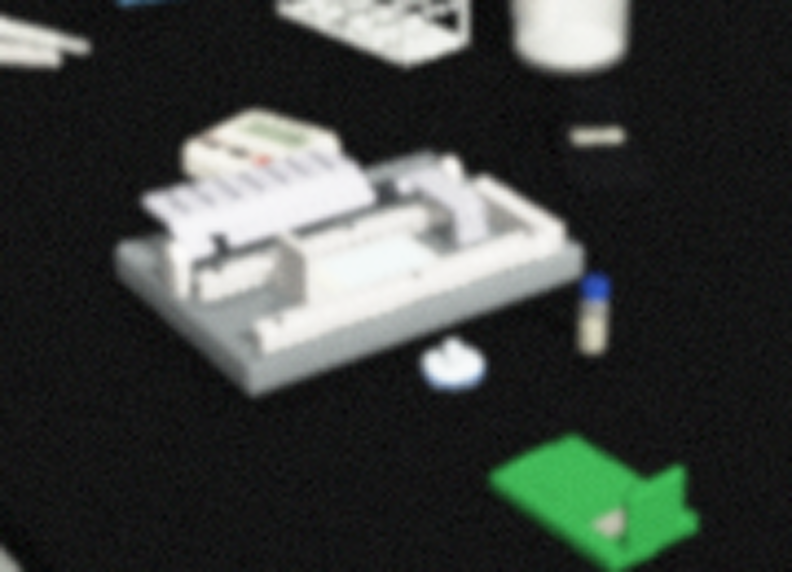

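The top view shows the grey stage nearly aligned with the world axes (up is +x, left is +y). The white holder sits short of the nose in the channel, with its lip at about crop (385,472). The ribbed plate is at (265,440). The green and black holders are look-alikes. The timer, vial and filter are off to the sides. Next I'll fit the stage pose.

```bash
cat >> h.py <<'E'
def stagefit():
    P=np.array([[226,213],[469,218],[465,562],[213,556]])/3.3+[180,130]
    W=np.array([ray("top",p,20)[:2] for p in P])
    S=np.array([[90,65],[90,-65],[-90,-65],[-90,65.]])
    return W,S
def rigid(S,W):
    a=S-S.mean(0);b=W-W.mean(0);th=np.arctan2((a[:,0]*b[:,1]-a[:,1]*b[:,0]).sum(),(a*b).sum())
    R=np.array([[np.cos(th),-np.sin(th)],[np.sin(th),np.cos(th)]]);return th,R,W.mean(0)-R@S.mean(0)
E
python3 - <<'E'
from h import *
np.set_printoptions(precision=1,suppress=True)
W,S=stagefit(); th,R,t=rigid(S,W); print(W,np.degrees(th),t,(W-t)@R-S)
# plate corners (crop) at z~46, lip top corners z 50
for n,p,z in (("plateTL",(233,340),46),("plateTR",(322,340),46),("plateBR",(318,537),46),("plateBL",(230,535),46),("lipL",(342,472),50),("lipR",(432,474),50),("stopL",(345,232),33),("stopR",(462,234),33),("hfrontL",(366,342),26),("hfrontR",(435,344),26)):
    q=ray("top",np.array(p)/3.3+[180,130],z)[:2]; print(n,q,(q-t)@R)
for n,p in (("stop",[593.3,36.6]),("stop",[595.4,34]),("nose",[576.9,35]),("plate",[504.7,111.3]),("plate",[496.5,109.6]),("lip",[476.6,44.3]),("lip",[482,42.2]),("hold",[514.1,44.5]),("hold",[511.9,42.5]),("stg",[524.5,70.3])): print(n,(np.array(p)-t)@R)
s=manip.state();print(s["tcp_rot"])
E
```

```text
[[618.1 128.3]
 [613.8   0.3]
 [435.1   5.5]
 [439.4 135.5]] -1.9557974654063497 [526.6  67.4] [[-0.6 -1. ]
 [-0.6  0.9]
 [ 0.7  0. ]
 [ 0.5  0. ]]
plateTL [549.1 122.5] [20.6 55.9]
plateTR [548.6  77.2] [21.6 10.6]
plateBR [449.6  80.1] [-77.4  10. ]
plateBL [451.  124.3] [-77.5  54.3]
lipL [481.9  67.6] [-44.7  -1.3]
lipR [480.4  22.5] [-44.6 -46.5]
stopL [605.5  65.3] [78.9  0.6]
stopR [603.6   4.7] [ 79.1 -60.1]
hfrontL [548.7  55.1] [ 22.5 -11.5]
hfrontR [547.2  19.4] [ 22.2 -47.3]
stop [ 67.7 -28.5]
stop [ 69.9 -31. ]
nose [ 51.4 -30.7]
plate [-23.4  43.1]
plate [-31.5  41.1]
lip [-49.2 -24.8]
lip [-43.7 -26.7]
hold [-11.7 -23.3]
hold [-13.8 -25.4]
stg [-2.2  2.8]
[[-0.9  0.4 -0. ]
 [ 0.4  0.9  0. ]
 [ 0.   0.  -1. ]]
```

View pics/scene0.png

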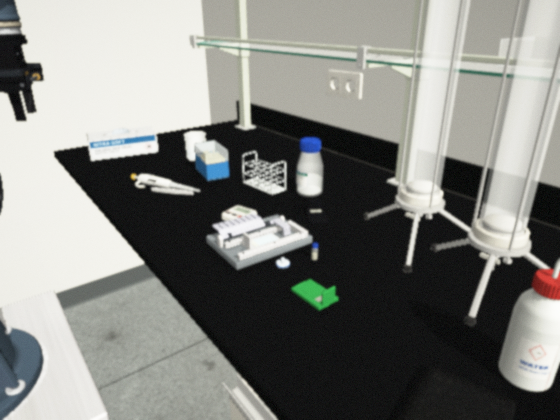

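```bash
python3 -c "
from h import *
s=manip.state();print(np.array(s['tcp_rot'])[:2,:2], s['t'])"
```

```text
[[-0.93631453  0.35116251]
 [ 0.35116251  0.93631453]] 1.0
```

The scene view shows the stage at about pixel (260,240), with no tall objects between the arm and the stage. I'll approach high.

Request:
move_arm(
  plan=[
    {"rotation": [0, 0, 0.041], "dp": [1.6, -3.4, 0], "grip": 0.31},
    {"rotation": [0, 0, 0.041], "dp": [1.6, -3.4, 0], "grip": 0.31},
    {"rotation": [0, 0, 0.041], "dp": [1.6, -3.4, 0], "grip": 0.31},
    {"rotation": [0, 0, 0.041], "dp": [1.6, -3.4, 0], "grip": 0.31},
    {"rotation": [0, 0, 0.041], "dp": [1.6, -3.4, 0], "grip": 0.31},
    {"rotation": [0, 0, 0.041], "dp": [1.6, -3.4, 0], "grip": 0.31},
    {"rotation": [0, 0, 0.041], "dp": [1.6, -3.4, 0], "grip": 0.31},
    {"rotation": [0, 0, 0.038], "dp": [1.6, -3.4, 0], "grip": 0.31},
  ],
)

```text
t: 1.67
position: [347.9, 311.7, 247.8]
tcp_rot: [[-1.0, 0.031, 0.001], [0.031, 1.0, 0.0], [-0.001, 0.0, -1.0]]
ft_force: [1.6, 0.3, 0.8]
width: 60.2
grasp_force: 0.0
```

Request:
move_arm(
  plan=[
    {"rotation": [0, 0, 0], "dp": [1.6, -3.4, 0], "grip": 0.31},
    {"rotation": [0, 0, 0], "dp": [1.6, -3.4, 0], "grip": 0.31},
    {"rotation": [0, 0, 0], "dp": [1.6, -3.4, 0], "grip": 0.31},
    {"rotation": [0, 0, 0], "dp": [1.6, -3.4, -1.5], "grip": 0.31},
    {"rotation": [0, 0, 0], "dp": [1.6, -3.4, -2.0], "grip": 0.31},
    {"rotation": [0, 0, 0], "dp": [1.6, -3.4, -2.0], "grip": 0.31},
    {"rotation": [0, 0, 0], "dp": [1.6, -3.4, -2.0], "grip": 0.31},
    {"rotation": [0, 0, 0], "dp": [0, 0, -2.0], "grip": 0.31},
  ],
)

```text
t: 2.33
position: [463.8, 72.0, 153.7]
tcp_rot: [[-0.999, 0.039, 0.008], [0.039, 0.999, -0.002], [-0.008, -0.002, -1.0]]
ft_force: [0.4, 1.1, -0.6]
width: 60.5
grasp_force: 0.0
```

Request:
move_arm(
  plan=[
    {"rotation": [0, 0, 0], "dp": [0.35, 0.05, -1.8], "grip": 0.31},
    {"rotation": [0, 0, 0], "dp": [0, 0, -2.0], "grip": 0.31},
    {"rotation": [0, 0, 0], "dp": [0, 0, -2.0], "grip": 0.31},
    {"rotation": [0, 0, 0], "dp": [0, 0, -1.0], "grip": 0.31},
    {"rotation": [0, 0, 0], "dp": [0, 0, 0], "grip": 0.31},
    {"rotation": [0, 0, 0], "dp": [0, 0, 0], "grip": 0.31},
    {"rotation": [0, 0, 0], "dp": [0, 0, 0], "grip": 0.31},
  ],
)

```text
t: 2.92
position: [462.5, 77.9, 86.4]
tcp_rot: [[-0.999, 0.034, 0.001], [0.034, 0.999, -0.0], [-0.001, -0.0, -1.0]]
ft_force: [0.3, -0.2, -0.1]
width: 60.1
grasp_force: 0.0
```

```bash
python3 - <<'E'
from h import *
a=manip.snapshot("top")[190:300,220:340,::-1]; b=manip.snapshot("scene")[190:290,190:330,::-1]
f=lambda a:cv2.resize(a,(400,360),interpolation=cv2.INTER_CUBIC)
cv2.imwrite("pics/p1.png",np.hstack([f(a),f(b)])); s=manip.state(); print(s["position"],s["ft_force"],s["width"])
E
```

```text
[462.68147949  77.88867681  86.77261724] [ 0.23791752 -0.40210379 -0.30157687] 59.923027599379914
```

View pics/p1.png

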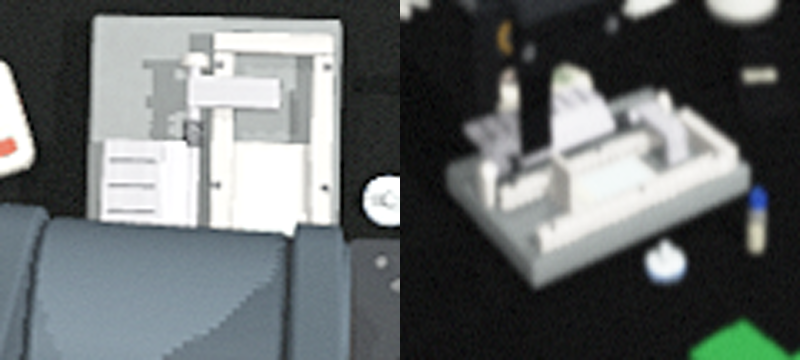

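The gripper hides the lip in the top view. In the scene view one finger ends near crop (535,150). I'll compare that with the projected tip positions.

```bash
python3 - <<'E'
from h import *
s=manip.state();p=s["position"];Y=np.array(s["tcp_rot"])[:,1]
for o in (37.5,-37.5):
    q=np.array(p)+Y*o-[0,0,25]; u=px("scene",q); print(q,u,(u-[190,190])/[.35,.278]+[400,0])
E
```

```text
[463.94175346 115.36749348  61.76931528] [219.83292804 218.79368571] [485.23693726 103.57440902]
[461.42120551  40.40986015  61.7759192 ] [238.25634092 232.97277985] [537.87525978 154.57834478]
```

Request:
move_arm(
  plan=[
    {"rotation": [0, 0, 0], "dp": [0, 0, -0.7], "grip": 0.31},
    {"rotation": [0, 0, 0], "dp": [0, 0, -0.7], "grip": 0.31},
    {"rotation": [0, 0, 0], "dp": [0, 0, -0.4], "grip": 0.31},
    {"rotation": [0, 0, 0], "dp": [0, 0, 0], "grip": 0.31},
    {"rotation": [0, 0, 0], "dp": [0, 0, 0], "grip": 0.31},
  ],
)

```text
t: 3.43
position: [462.4, 78.1, 67.8]
tcp_rot: [[-0.999, 0.034, 0.001], [0.034, 0.999, 0.0], [-0.001, 0.0, -1.0]]
ft_force: [1.4, 3.7, 4.5]
width: 60.1
grasp_force: 2.2
```

```bash
cat > look.py <<'E'
from h import *
import sys
b=manip.snapshot("scene")
r=manip.landmark_of("scene","nose"); t=manip.landmark_of("top","nose") if manip.snapshot("top") is not None else 0
s=manip.state(); print(s["t"],np.round(s["position"],1),np.round(s["ft_force"],1),s["width"])
for c,l in(("scene",r),("top",t)):
    for d in l[:1]: print(c,round(d["p"],2),w(c,d["at"]).round(1))
for d in manip.landmark_of("scene","push_lip")[:3]: print("lip",round(d["p"],2),w("scene",d["at"]).round(1))
b=b[200:275,210:320,::-1]; cv2.imwrite(sys.argv[1],cv2.resize(b,(792,540),interpolation=cv2.INTER_CUBIC))
E
python3 look.py pics/p2.png
```

```text
3.6333 [462.3  78.   68.1] [1.6 3.6 4.6] 59.744164168528656
scene 0.89 [574.9  38.6  27.3]
top 0.81 [577.3  33.5  27. ]
lip 0.89 [ 506.  -166.4   22.9]
lip 0.74 [484.4  37.7  49. ]
lip 0.71 [728.1 124.6  23.5]
```

View pics/p2.png

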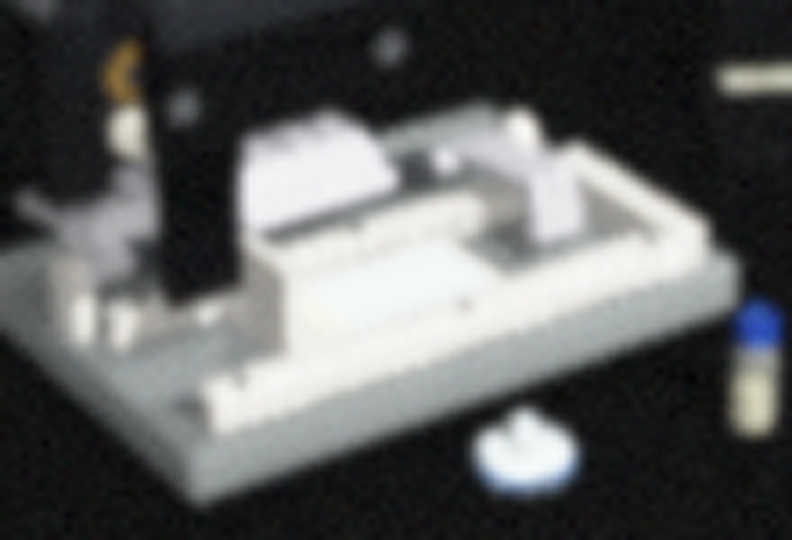

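The nose is up by about 7 mm (0.18 rad) and the finger is behind the lip. I'll press 3 mm further and then push.

Request:
move_arm(
  plan=[
    {"rotation": [0, 0, 0], "dp": [0, 0, -0.15], "grip": 0.31},
    {"rotation": [0, 0, 0], "dp": [0, 0, -0.15], "grip": 0.31},
    {"rotation": [0, 0, 0], "dp": [0, 0, 0], "grip": 0.31},
    {"rotation": [0, 0, 0], "dp": [0, 0, 0], "grip": 0.31},
  ],
)

```text
t: 4.02
position: [462.3, 78.3, 64.9]
tcp_rot: [[-0.999, 0.034, 0.001], [0.034, 0.999, 0.001], [-0.001, 0.001, -1.0]]
ft_force: [2.0, 6.9, 4.6]
width: 60.4
grasp_force: 3.1
```

```bash
python3 look.py pics/p3.png
```

```text
4.2167 [462.3  78.3  65. ] [0.9 6.3 5.8] 60.03620445579621
scene 0.74 [574.8  35.8  30.7]
top 0.6 [576.4  35.9  30.5]
lip 0.93 [482.5  40.6  43.3]
lip 0.83 [726.6 126.8  24.3]
lip 0.68 [ 507.2 -164.9   25.6]
```

Request:
move_arm(
  plan=[
    {"rotation": [0, 0, 0], "dp": [0.4, -0.014, 0], "grip": 0.31},
    {"rotation": [0, 0, 0], "dp": [0.4, -0.014, 0], "grip": 0.31},
    {"rotation": [0, 0, 0], "dp": [0.4, -0.014, 0], "grip": 0.31},
    {"rotation": [0, 0, 0], "dp": [0.4, -0.014, 0], "grip": 0.31},
    {"rotation": [0, 0, 0], "dp": [0, 0, 0], "grip": 0.31},
  ],
)

```text
t: 4.68
position: [476.5, 77.1, 64.4]
tcp_rot: [[-0.999, 0.033, -0.004], [0.033, 0.999, -0.0], [0.004, -0.0, -1.0]]
ft_force: [-3.7, 0.7, 4.3]
width: 60.5
grasp_force: 2.8
```

```bash
python3 look.py pics/p4.png
```

```text
4.8833 [476.5  77.2  64.5] [-3.9  0.1  4.2] 59.84412216293796
scene 0.9 [574.3  38.1  31.9]
top 0.82 [576.9  35.3  31.9]
lip 0.98 [ 506.7 -165.5   22. ]
lip 0.93 [727.  125.7  23.8]
lip 0.78 [489.8  38.5  47.2]
```

View pics/p4.png

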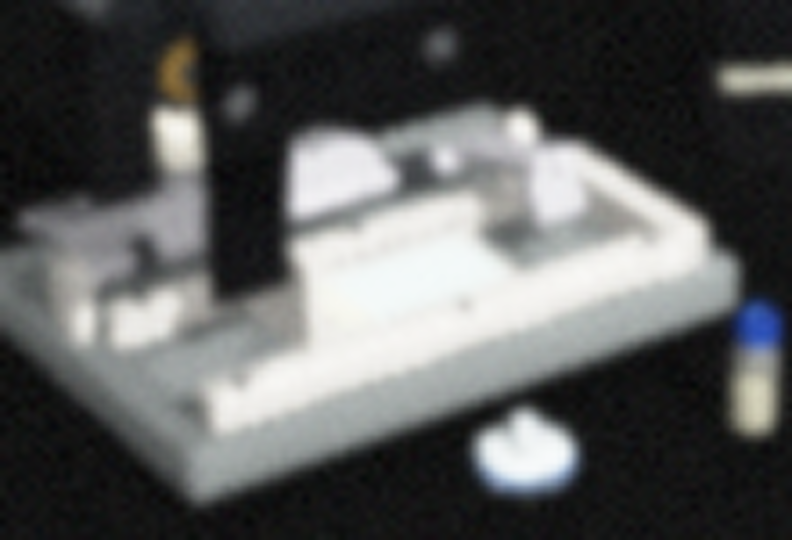

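The finger is on the lip, the holder has moved, and the nose is up (about 0.28 rad). Continuing the push.

Request:
move_arm(
  plan=[
    {"rotation": [0, 0, 0], "dp": [0.4, -0.014, 0], "grip": 0.31},
    {"rotation": [0, 0, 0], "dp": [0.4, -0.014, 0], "grip": 0.31},
    {"rotation": [0, 0, 0], "dp": [0.4, -0.014, 0], "grip": 0.31},
    {"rotation": [0, 0, 0], "dp": [0.4, -0.014, 0], "grip": 0.31},
    {"rotation": [0, 0, 0], "dp": [0.4, -0.014, 0], "grip": 0.31},
    {"rotation": [0, 0, 0], "dp": [0.4, -0.014, 0], "grip": 0.31},
    {"rotation": [0, 0, 0], "dp": [0.4, -0.014, 0], "grip": 0.31},
    {"rotation": [0, 0, 0], "dp": [0.2, -0.007, 0], "grip": 0.31},
  ],
)

```text
t: 5.6
position: [508.9, 76.2, 64.9]
tcp_rot: [[-0.999, 0.034, 0.001], [0.034, 0.999, -0.0], [-0.001, -0.0, -1.0]]
ft_force: [-3.7, 1.0, 4.2]
width: 59.9
grasp_force: 2.8
```

```bash
python3 look.py pics/p5.png
```

```text
5.8 [509.1  76.1  65.1] [-2.3  0.7  3.5] 60.0051272765198
scene 0.86 [575.1  36.8  33.5]
top 0.61 [575.5  34.7  28.6]
lip 0.8 [522.7  39.1  48.3]
lip 0.75 [726.3 126.   21. ]
lip 0.58 [ 505.8 -163.4   26. ]
```

View pics/p5.png

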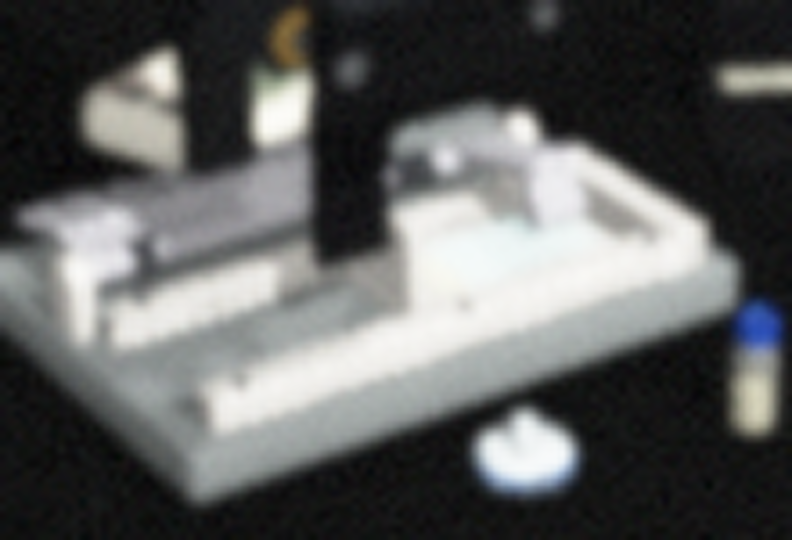

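The holder's front is now under the raised nose, with about 8 mm left. I'll finish in small steps and watch the force.

Request:
move_arm(
  plan=[
    {"rotation": [0, 0, 0], "dp": [0.3, -0.01, 0], "grip": 0.31},
    {"rotation": [0, 0, 0], "dp": [0.2, -0.007, 0], "grip": 0.31},
    {"rotation": [0, 0, 0], "dp": [0.1, -0.003, 0], "grip": 0.31},
    {"rotation": [0, 0, 0], "dp": [0, 0, 0], "grip": 0.31},
  ],
)

```text
t: 6.18
position: [512.4, 76.2, 64.8]
tcp_rot: [[-0.999, 0.034, -0.004], [0.034, 0.999, 0.0], [0.004, 0.0, -1.0]]
ft_force: [-5.0, 1.2, 5.9]
width: 59.9
grasp_force: 3.4
```

Request:
move_arm(
  plan=[
    {"rotation": [0, 0, 0], "dp": [0.1, -0.003, 0], "grip": 0.31},
    {"rotation": [0, 0, 0], "dp": [0.1, -0.003, 0], "grip": 0.31},
    {"rotation": [0, 0, 0], "dp": [0, 0, 0], "grip": 0.31},
    {"rotation": [0, 0, 0], "dp": [0, 0, 0], "grip": 0.31},
  ],
)

```text
t: 6.52
position: [514.2, 76.1, 64.7]
tcp_rot: [[-0.999, 0.034, -0.004], [0.034, 0.999, 0.0], [0.004, 0.0, -1.0]]
ft_force: [-6.1, 1.1, 4.9]
width: 60.2
grasp_force: 3.2
```

Request:
move_arm(
  plan=[
    {"rotation": [0, 0, 0], "dp": [0.1, -0.003, 0], "grip": 0.31},
    {"rotation": [0, 0, 0], "dp": [0.1, -0.003, 0], "grip": 0.31},
    {"rotation": [0, 0, 0], "dp": [0, 0, 0], "grip": 0.31},
    {"rotation": [0, 0, 0], "dp": [0, 0, 0], "grip": 0.31},
  ],
)

```text
t: 6.85
position: [516.2, 76.1, 64.7]
tcp_rot: [[-0.999, 0.034, -0.004], [0.034, 0.999, 0.0], [0.004, 0.0, -1.0]]
ft_force: [-4.7, 1.1, 5.7]
width: 60.6
grasp_force: 3.2
```

Request:
move_arm(
  plan=[
    {"rotation": [0, 0, 0], "dp": [0.1, -0.003, 0], "grip": 0.31},
    {"rotation": [0, 0, 0], "dp": [0.1, -0.003, 0], "grip": 0.31},
    {"rotation": [0, 0, 0], "dp": [0, 0, 0], "grip": 0.31},
    {"rotation": [0, 0, 0], "dp": [0, 0, 0], "grip": 0.31},
  ],
)

```text
t: 7.18
position: [516.8, 76.1, 64.6]
tcp_rot: [[-0.999, 0.034, -0.007], [0.034, 0.999, 0.0], [0.007, 0.0, -1.0]]
ft_force: [-7.3, 0.8, 7.9]
width: 60.2
grasp_force: 4.4
```

Request:
move_arm(
  plan=[
    {"rotation": [0, 0, 0], "dp": [0.1, -0.003, 0], "grip": 0.31},
    {"rotation": [0, 0, 0], "dp": [0.1, -0.003, 0], "grip": 0.31},
    {"rotation": [0, 0, 0], "dp": [0, 0, 0], "grip": 0.31},
    {"rotation": [0, 0, 0], "dp": [0, 0, 0], "grip": 0.31},
  ],
)

```text
t: 7.52
position: [517.0, 76.1, 64.5]
tcp_rot: [[-0.999, 0.034, -0.011], [0.034, 0.999, 0.001], [0.011, 0.0, -1.0]]
ft_force: [-10.4, 0.2, 9.8]
width: 60.0
grasp_force: 5.7
```

```bash
python3 look.py pics/p6.png; python3 -c "
from h import *
a=manip.snapshot('scene')[200:275,210:320,::-1];b=manip.snapshot('top')[190:290,240:340,::-1]
f=lambda a,x:cv2.resize(a,(x,360),interpolation=cv2.INTER_CUBIC)
cv2.imwrite('pics/p7.png',np.hstack([f(a,430),f(b,360)]))"
```

```text
7.7167 [516.9  76.1  64.5] [-8.8  0.8  9.1] 60.00465887876775
scene 0.91 [574.7  38.4  32.8]
lip 0.97 [ 509.1 -169.    26.3]
lip 0.85 [530.2  38.6  49.5]
lip 0.69 [723.1 125.   21.4]
```

View pics/p7.png

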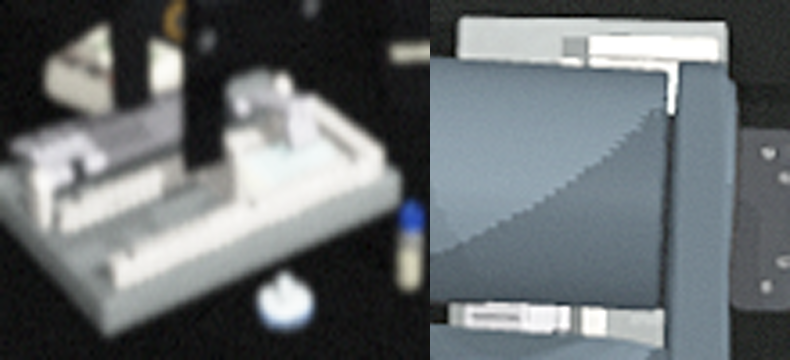

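The holder has stalled against the end stop: the force is rising without motion, and the position matches home to within about 1 mm. One more firm nudge, then I'll back off with the clip still pressed.

Request:
move_arm(
  plan=[
    {"rotation": [0, 0, 0], "dp": [0.15, -0.005, 0], "grip": 0.31},
    {"rotation": [0, 0, 0], "dp": [0.15, -0.005, 0], "grip": 0.31},
    {"rotation": [0, 0, 0], "dp": [0, 0, 0], "grip": 0.31},
    {"rotation": [0, 0, 0], "dp": [0, 0, 0], "grip": 0.31},
    {"rotation": [0, 0, 0], "dp": [0, 0, 0], "grip": 0.31},
  ],
)

```text
t: 8.28
position: [517.2, 76.2, 64.3]
tcp_rot: [[-0.999, 0.035, -0.017], [0.035, 0.999, 0.001], [0.017, 0.0, -1.0]]
ft_force: [-13.7, 0.5, 12.3]
width: 59.8
grasp_force: 7.5
```

Request:
move_arm(
  plan=[
    {"rotation": [0, 0, 0], "dp": [-0.3, 0.01, 0], "grip": 0.31},
    {"rotation": [0, 0, 0], "dp": [-0.3, 0.01, 0], "grip": 0.31},
    {"rotation": [0, 0, 0], "dp": [-0.3, 0.01, 0], "grip": 0.31},
    {"rotation": [0, 0, 0], "dp": [-0.3, 0.01, 0], "grip": 0.31},
    {"rotation": [0, 0, 0], "dp": [0, 0, 0], "grip": 0.31},
    {"rotation": [0, 0, 0], "dp": [0, 0, 0], "grip": 0.31},
  ],
)

```text
t: 8.78
position: [516.1, 75.9, 65.6]
tcp_rot: [[-0.999, 0.034, 0.007], [0.034, 0.999, -0.0], [-0.007, -0.0, -1.0]]
ft_force: [3.6, 1.5, 4.6]
width: 59.8
grasp_force: 2.4
```

Request:
move_arm(
  plan=[
    {"rotation": [0, 0, 0], "dp": [-0.3, 0.01, 0], "grip": 0.31},
    {"rotation": [0, 0, 0], "dp": [-0.2, 0.007, 0], "grip": 0.31},
    {"rotation": [0, 0, 0], "dp": [0, 0, 0], "grip": 0.31},
    {"rotation": [0, 0, 0], "dp": [0, 0, 0], "grip": 0.31},
  ],
)

```text
t: 9.12
position: [508.6, 76.2, 65.0]
tcp_rot: [[-0.999, 0.034, 0.002], [0.034, 0.999, -0.0], [-0.002, -0.0, -1.0]]
ft_force: [3.9, 1.0, 5.0]
width: 60.1
grasp_force: 2.4
```

```bash
python3 look.py pics/p8.png
```

```text
9.3167 [508.5  76.2  64.9] [4.  0.  4.1] 59.92781338168371
scene 0.73 [574.9  39.2  33.4]
top 0.58 [576.3  33.7  29.6]
lip 0.97 [725.4 125.3  21.3]
lip 0.73 [ 506.6 -165.4   24.3]
lip 0.61 [559.   44.   20.5]
```

View pics/p8.png

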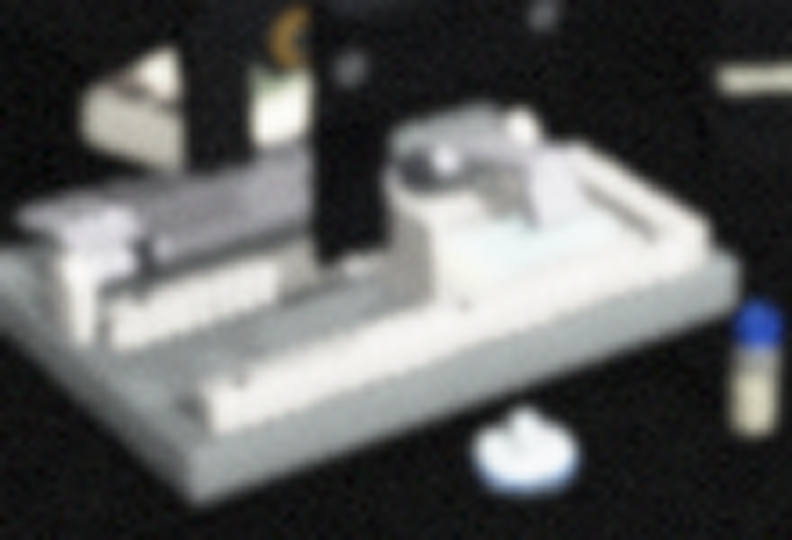

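The finger is clear of the lip, the holder has stayed forward at the stop, and the clip is still open. Lifting slowly now.

Request:
move_arm(
  plan=[
    {"rotation": [0, 0, 0], "dp": [0, 0, 0.2], "grip": 0.31},
    {"rotation": [0, 0, 0], "dp": [0, 0, 0.2], "grip": 0.31},
    {"rotation": [0, 0, 0], "dp": [0, 0, 0.3], "grip": 0.31},
    {"rotation": [0, 0, 0], "dp": [0, 0, 0.5], "grip": 0.31},
    {"rotation": [0, 0, 0], "dp": [0, 0, 1.5], "grip": 0.31},
    {"rotation": [0, 0, 0], "dp": [0, 0, 2.5], "grip": 0.31},
    {"rotation": [0, 0, 0], "dp": [0, 0, 3], "grip": 0.31},
    {"rotation": [0, 0, 0], "dp": [-1, 1, 3], "grip": 0.31},
  ],
)

```text
t: 10.03
position: [498.0, 85.1, 177.3]
tcp_rot: [[-0.999, 0.035, -0.002], [0.035, 0.999, -0.001], [0.002, -0.001, -1.0]]
ft_force: [0.6, 0.2, 0.3]
width: 60.2
grasp_force: 0.0
```

Request:
move_arm(
  plan=[
    {"rotation": [0, 0, 0], "dp": [-1, 3, 2], "grip": 0.31},
    {"rotation": [0, 0, 0], "dp": [-1, 3.5, 0], "grip": 0.31},
    {"rotation": [0, 0, 0], "dp": [-1, 3.5, 0], "grip": 0.31},
    {"rotation": [0, 0, 0], "dp": [-1, 3.5, 0], "grip": 0.31},
    {"rotation": [0, 0, 0], "dp": [-1, 3.5, 0], "grip": 0.31},
    {"rotation": [0, 0, 0], "dp": [-1, 3.5, 0], "grip": 0.31},
    {"rotation": [0, 0, 0], "dp": [0, 0, 0], "grip": 0.31},
    {"rotation": [0, 0, 0], "dp": [0, 0, 0], "grip": 0.31},
  ],
)

```text
t: 10.7
position: [435.6, 292.2, 196.3]
tcp_rot: [[-1.0, 0.029, -0.003], [0.029, 1.0, -0.002], [0.003, -0.002, -1.0]]
ft_force: [0.3, -0.4, -0.0]
width: 60.0
grasp_force: 0.0
```

```bash
python3 look.py pics/p9.png; python3 - <<'E'
from h import *
np.set_printoptions(precision=1,suppress=True)
W,S=stagefit(); th,R,t=rigid(S,W)
im=manip.snapshot("top")
for n in ("holder","push_lip","timer","vial","syringe_filter"):
    for d in manip.landmark_of("top",n)[:3]: p=w("top",d["at"]); print(n,round(d["p"],2),p,(p[:2]-t)@R)
b=im[190:300,200:350,::-1]; cv2.imwrite("pics/p10.png",cv2.resize(b,(800,587),interpolation=cv2.INTER_CUBIC))
E
```

```text
10.9 [437.9 289.8 196.6] [ 0.2  0.2 -0.1] 60.13802733617168
scene 0.8 [577.5  38.9  26.2]
top 0.96 [578.2  33.4  24.8]
lip 0.73 [727.1 127.9  23. ]
lip 0.68 [ 507.4 -166.4   25.2]
lip 0.57 [530.2  39.6  48.9]
holder 0.83 [709.3  96.4  -1.3] [181.6  35.2]
holder 0.66 [562.1  43.3  20.9] [ 36.3 -22.9]
holder 0.63 [ 507.3 -127.8   -5.1] [ -12.6 -195.7]
push_lip 0.94 [522.   44.7  45.1] [ -3.8 -22.8]
push_lip 0.87 [728.  125.7  26.2] [199.3  65.1]
push_lip 0.82 [ 503.4 -162.5   22.1] [ -15.3 -230.6]
timer 0.88 [562.  201.3  -1.8] [ 30.8 135. ]
vial 0.48 [582.3 -47.8  -2.6] [  59.6 -113.2]
vial 0.17 [517.2 -22.2  -3.3] [ -6.3 -89.8]
```

View pics/p10.png

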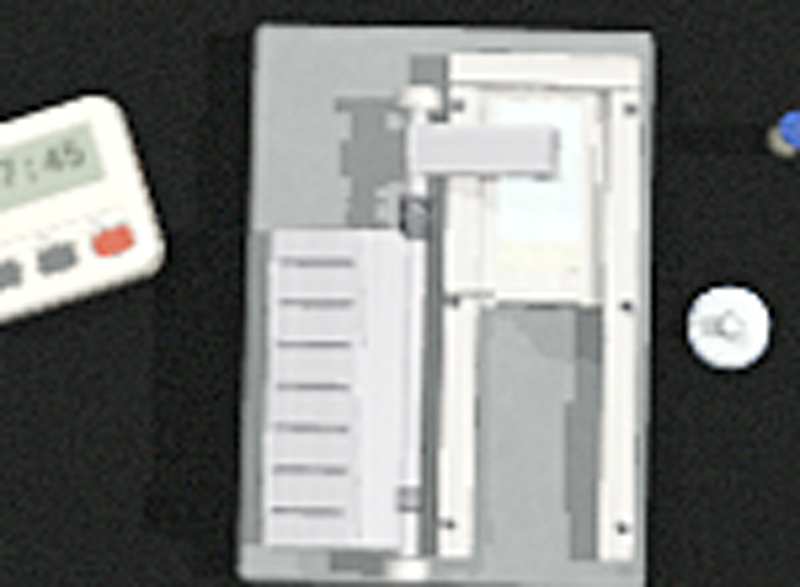

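The holder is home: its front edge is against the stop at about crop (540,92) and its lip is at about (540,300). The nose is clamped on it at (540,150), the other items have not moved, and the arm is clear.

```bash
python3 -c "
from cell import manip
print(manip.sign_off())"
```

```text
the job is handed in; nothing more can be done
None
```

The slide holder is home against the end stop with the clip's nose down on it. The vial, syringe filter and timer are where they were, the arm is clear, and I handed the job in at about 11 s of the 38 s allowed.

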